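# Find the rattling parts case and hold it out over the hand-over tray

### The job

One of the three sealed white parts cases on the bench has a loose part in it: pick the cases up one at a time and shake them until you find the one that rattles, setting each quiet case back down upright where it stood. Hold the rattling case out level and still over the middle of the steel hand-over tray, about 15 cm above the bench, and finish there while still holding it in the gripper. Do not let a case fall over, and leave everything else on the bench where it is.

Things in the scene. Friction and masses are not known exactly. Their poses are not given: they have to be found in the camera images.
- case_1: one of three sealed white plastic boxes that look and weigh alike: flat white lid, steel latch at each short end, 90 mm long (its x), 46 wide (its y), 60 tall, 0.28 to 0.36 kg, upright on the bench; origin: centre of underside, z up. In one of the three (not told by name, place or weight) the 0.2 kg part inside is loose along the length and knocks the ends when shaken or tilted that way
- case_2: one of three sealed white plastic boxes that look and weigh alike: flat white lid, steel latch at each short end, 90 mm long (its x), 46 wide (its y), 60 tall, 0.28 to 0.36 kg, upright on the bench; origin: centre of underside, z up. In one of the three (not told by name, place or weight) the 0.2 kg part inside is loose along the length and knocks the ends when shaken or tilted that way
- case_3: one of three sealed white plastic boxes that look and weigh alike: flat white lid, steel latch at each short end, 90 mm long (its x), 46 wide (its y), 60 tall, 0.28 to 0.36 kg, upright on the bench; origin: centre of underside, z up. In one of the three (not told by name, place or weight) the 0.2 kg part inside is loose along the length and knocks the ends when shaken or tilted that way
- part_1 (a joint): place of the unseen 0.2 kg steel part inside case_1 along its x, as an angle (rad) on a slightly crowned floor of 500 mm radius (0.01 rad = 5 mm); 0, the middle, at the start in all three. Packed tight it stays within 0.002 of 0; loose, once shaken or tilted off the middle it runs freely between -0.05 and 0.05 and comes to rest at either end
- part_2 (a joint): place of the unseen 0.2 kg steel part inside case_2 along its x, as an angle (rad) on a slightly crowned floor of 500 mm radius (0.01 rad = 5 mm); 0, the middle, at the start in all three. Packed tight it stays within 0.002 of 0; loose, once shaken or tilted off the middle it runs freely between -0.05 and 0.05 and comes to rest at either end
- part_3 (a joint): place of the unseen 0.2 kg steel part inside case_3 along its x, as an angle (rad) on a slightly crowned floor of 500 mm radius (0.01 rad = 5 mm); 0, the middle, at the start in all three. Packed tight it stays within 0.002 of 0; loose, once shaken or tilted off the middle it runs freely between -0.05 and 0.05 and comes to rest at either end
- tray: shallow rectangular stainless steel hand-over tray fixed to the bench beyond the cases, 110 mm (its x) by 170 mm (its y), rim 14 mm high, floor 4 mm thick. Origin at the centre of its underside on the bench
- model_upper: bystander: plaster dental arch model, 46 by 50 mm, 33 mm tall, between two cases; origin at the centre of its underside
- model_lower: bystander: plaster dental arch model, 46 by 46 mm, 33 mm tall, between two cases; origin at the centre of its underside
- plaster_disc: bystander: plaster disc, 54 mm across, 24 mm tall; origin at the centre of its underside
- mix_bowl: bystander: small black rubber mixing bowl, 72 mm across, 45 mm tall; origin at the centre of its underside
- jar: bystander: amber glass jar, 48 mm across, 50 mm tall; origin at the centre of its underside
- handpiece: bystander: slim steel handpiece lying on the bench, about 145 mm long along its x axis, 18 mm thick; origin under its middle
- wax_carver: bystander: slim wax carver lying on the bench beyond the tray, 155 mm long along its x axis; origin under its middle
Mind the look-alikes: they are no part of the job. Leave any blue or purple look-alike of the case_3 alone. What is shaped like the case_1 but turquoise is not meant.

How it is judged:
On the way:
1. a case is shaken in the gripper, clear of the bench, until its loose part runs away from the middle (((height (world z) of case_1 above 0.015 m and contact force between case_1 and the fingers above 0.5 N and (value of joint part_1 above 0.015 rad or value of joint part_1 below -0.015 rad)) or (height (world z) of case_2 above 0.015 m and contact force between case_2 and the fingers above 0.5 N and (value of joint part_2 above 0.015 rad or value of joint part_2 below -0.015 rad)) or (height (world z) of case_3 above 0.015 m and contact force between case_3 and the fingers above 0.5 N and (value of joint part_3 above 0.015 rad or value of joint part_3 below -0.015 rad)))), for 0.05 s.
At the end, for the whole second after the job is handed in: The rattling case is held still in the fingers, within 15 degrees of level, centre within 45 mm of the tray centre seen from above, underside 60 to 240 mm above the bench, not touching the tray; both quiet cases stand upright, let go, within 50 mm of where they started ((((value of joint part_1 above 0.005 rad or value of joint part_1 below -0.005 rad) and horizontal distance between case_1 and tray below 0.045 m and height (world z) of case_1 between 0.06 and 0.24 m and angle between case_1's own z axis and vertical below 0.26 rad and linear speed of case_1 below 0.04 m/s and contact force between case_1 and the fingers above 1 N and contact force between case_1 and tray below 0.1 N and distance of each of case_2, case_3 from where it was at the start of the episode below 0.05 m and angle between each of case_2, case_3's own z axis and vertical below 0.1 rad and linear speed of each of case_2, case_3 below 0.03 m/s and contact force between each of case_2, case_3 and the fingers below 0.1 N) or ((value of joint part_2 above 0.005 rad or value of joint part_2 below -0.005 rad) and horizontal distance between case_2 and tray below 0.045 m and height (world z) of case_2 between 0.06 and 0.24 m and angle between case_2's own z axis and vertical below 0.26 rad and linear speed of case_2 below 0.04 m/s and contact force between case_2 and the fingers above 1 N and contact force between case_2 and tray below 0.1 N and distance of each of case_1, case_3 from where it was at the start of the episode below 0.05 m and angle between each of case_1, case_3's own z axis and vertical below 0.1 rad and linear speed of each of case_1, case_3 below 0.03 m/s and contact force between each of case_1, case_3 and the fingers below 0.1 N) or ((value of joint part_3 above 0.005 rad or value of joint part_3 below -0.005 rad) and horizontal distance between case_3 and tray below 0.045 m and height (world z) of case_3 between 0.06 and 0.24 m and angle between case_3's own z axis and vertical below 0.26 rad and linear speed of case_3 below 0.04 m/s and contact force between case_3 and the fingers above 1 N and contact force between case_3 and tray below 0.1 N and distance of each of case_1, case_2 from where it was at the start of the episode below 0.05 m and angle between each of case_1, case_2's own z axis and vertical below 0.1 rad and linear speed of each of case_1, case_2 below 0.03 m/s and contact force between each of case_1, case_2 and the fingers below 0.1 N))); the arm keeps its last pose, push and grip.
It fails at once if a bystander is moved more than 40 mm (distance of any of model_upper, model_lower, plaster_disc, mix_bowl, jar, handpiece, wax_carver from where it was at the start of the episode above 0.04 m).
It fails at once if a case falls over ((angle between case_1's own z axis and vertical above 0.7 rad and contact force between case_1 and the fingers below 0.05 N and height (world z) of case_1 below 0.06 m) or (angle between case_2's own z axis and vertical above 0.7 rad and contact force between case_2 and the fingers below 0.05 N and height (world z) of case_2 below 0.06 m) or (angle between case_3's own z axis and vertical above 0.7 rad and contact force between case_3 and the fingers below 0.05 N and height (world z) of case_3 below 0.06 m)).
It also fails if it takes over 69 s, if anything falls off the work surface, if the arm or the gripper's body presses on something with over 40 N, if the wrist force passes 120 N, or if a joint passes its speed limit or range.

### The arm

A 6-joint arm with a two-finger parallel gripper is mounted at the origin on the work surface. World frame = base frame: x ahead of the robot, y to its left, z up, the work surface at z = 0. Lengths are in m, angles in rad, forces in N, time in s.
With the tool pointing down it reaches from about 0.3 to 0.75 m from the base axis. Payload 8.5 kg.
Tool frame: the origin (TCP) lies at the very end of the fingers, on their centre line; the grasp point (between the pads) lies behind it (ctrl.tcp_to_grasp is the y of the grasp point in the tool frame, in m); y points along the fingers, z is the direction in which the jaws open and shut, and the axes are right-handed (so a half turn about y gives the same grasp; the last joint's range is limited). The gripper opens to 85 mm and grips with 20 to 120 N. Pads are 22 mm wide; open, the fingers measure 114 mm over their backs; the gripper's body (76 mm by 85 mm) begins 54 mm behind the grasp point. The pads swing forward as they close: fully open they stand 13 mm farther back than shut.
Start: joints at [-1.386, 0.381, 1.297, -0, 1.464, -0.215], TCP at [0.214, -0.507, 0.231] pointing down, gripper open.
Joint ranges: [-3.11, 3.11], [-0.89, 2.33], [0.22, 2.48], [-1.42, 4.56], [0.17, 2.85], [-2.88, 2.88]. Speed limits (rad/s): [2.39, 2.39, 3.14, 3.14, 3.14, 3.14].

### API

Orientations are given as a unit quaternion [w, x, y, z].
In Python, from rig import telemetry, cams, finish_job, ctrl gives the robot as it stands.
- The arm moves only by the tool step_arm, never from a script. Its argument "series" is a list of rows, each a list of 7 numbers: the shift along the tool's x, y, z in cm, then the turn, a rotation vector about the tool's x, y, z in rad, then the gripper command: -1 is fully open, 1 is shut, values between are in proportion. A call has 1 to 5 rows; each row shifts and turns the commanded pose from where the row before left it, along the tool's axes as they then stand; what a row does not reach is not made up. A row lasts 1/10 s, in which the tool goes at most 50 mm and 8.59 degrees, less where a joint would pass 70% of its speed; a pose out of reach is approached as far as the arm can. A call is refused whole if a number of a shift passes 5 or a number of a turn 0.15, either way. A call with a gripper value outside its range is refused whole. The fingers move at their own pace and stop on an object; "newtons" is the grip in N (left out, the last holds). Time passes only in rows, so rows that do not move let the fingers close. It gives the time, the measured TCP pose, the force and the opening at its end, in the units of the state.
- telemetry.get_obs(): the state, without advancing time (a new reading comes with each control period).
- cams.read_camera(name): name is "scene" or "top" or "wrist"; returns a dict with "color" (420x560x3 uint8, blue, green, red), "mtx" (3x3 intrinsics, pixels), "T" (4x4, takes a point from camera to world coordinates). Camera axes: x right, y down, z forward; pixel columns grow to the right and rows downward; lengths in m; the calibration is good to about 2 mm. A picture is of the moment at which its call begins. There is no depth.
- finish_job(): hands the job in, once; it reports no verdict.
Trained networks look in a picture, given as the dict that the camera call returned (one of the last four; its "shot" number tells which), for a name from the list of things; names that differ only in an ending like _2 or _b are one class to them, and where a whole thing is asked for, a point or a joint stands for the part that bears it (a point fixed in the world has none). Each returns a list of dicts, best first, with "confidence" (0 to 1); they miss things now and then, are a little off and sometimes report something else, mostly with a low value. They report only what shows in the picture. A call takes as long as a camera call. They do not tell look-alikes from the thing itself.
- cams.boxes_of(picture, name): "at" ([column, row] as shares, 0 to 1, of the picture: columns of its width, rows of its height, amid what is visible of it).
- cams.regions_of(picture, name): "region" (420x560 bool, what is visible of it) and "at" ([column, row] as shares, 0 to 1, of the picture: columns of its width, rows of its height, amid what is visible of it).
- cams.place_of(picture, name): "at" ([column, row] as shares, 0 to 1, of the picture: columns of its width, rows of its height: a listed point, or the origin of a listed thing).
The state is a dict: "t": time; "q": joint angles; "joint_velocities": joint speeds; "tau": joint torques, N m; "eef_pos": TCP position; "eef_rot": TCP orientation; "contact_force": force on the tool from outside, world axes, zero at the start; "torque": the same for the moment, N m; "width": finger opening in m.
Only numpy, scipy, OpenCV 4.12 (cv2) and the standard library are available. Lean on these libraries where they do the work, as an engineer would, in place of code of your own. Each camera call takes 0.05 s, during which the arm holds its last target. There are 200 camera calls.

## Working session

There is one attempt and no reset: what is moved stays moved. The work goes in short steps, Python scripts to look and compute and a tool call to move; the robot and the scene stay as the last step left them, time stands still between calls to the robot, and variables do not carry over. Pictures are saved under pics/ and viewed, about 8 in all and at most 12, crops included, and the job is handed in when it is done.

Besides the shell and the picture viewer there is one more tool, called as a command line: name --pt "numbers of a row" for each row, then --argument value for the rest. step_arm: Moves the arm, as the interface text tells. Its arguments: {"type":"object","properties":{"series":{"type":"array"},"newtons":{"type":"number"}},"required":["series"]}

```bash
mkdir -p pics; ls; cat > h.py <<'E'
import numpy as np, cv2
from scipy.spatial.transform import Rotation as R
from rig import telemetry, cams, finish_job, ctrl
def ray(p,u,v,z):
    d=p["T"][:3,:3]@np.linalg.solve(p["mtx"],[u,v,1.]); o=p["T"][:3,3]
    return o+d*(z-o[2])/d[2]
def rot():
    w,x,y,z=telemetry.get_obs()["eef_rot"]; return R.from_quat([x,y,z,w]).as_matrix()
E
python3 - <<'E'
from h import *
o=telemetry.get_obs(); print(o, ctrl.tcp_to_grasp); print(rot())
for n in("top","scene"):
    p=cams.read_camera(n); cv2.imwrite(f"pics/{n}0.png",p["color"]); print(n,p["T"][:3,3])
    for k in("case_1","tray","model_upper","mix_bowl","jar","handpiece","plaster_disc","wax_carver"):
        for r in cams.regions_of(p,k):
            m=r["region"].astype(np.uint8); c,s,a=cv2.minAreaRect(cv2.findNonZero(m)); 
            print(k,round(r["confidence"],2),np.round(c),np.round(s),round(a),"z0",ray(p,*c,0.0).round(3),"z.06",ray(p,*c,.06).round(3))
E
```

```text
pics
{'t': 0.0, 'q': array([-1.38633205e+00,  3.81193400e-01,  1.29822092e+00, -3.18847992e-05,
        1.46359814e+00, -2.15270746e-01]), 'joint_velocities': array([-0.00177335,  0.00054685,  0.00047944, -0.00054787,  0.0005543 ,
       -0.00024826]), 'tau': array([ 8.11475402e-04, -4.48459017e+01, -2.31278104e+01, -6.04998309e-05,
        4.79783586e-03,  6.06723546e-06]), 'eef_pos': array([ 0.21399833, -0.50635687,  0.23072661]), 'eef_rot': array([ 0.14038629, -0.14039324,  0.693532  , -0.69252782]), 'contact_force': array([-0.19194522,  0.59728389, -0.00464886]), 'torque': array([ 0.02170781, -0.00635082, -0.05777938]), 'width': 0.08550482893962391} -0.0187
[[-9.21162851e-01 -2.91585048e-04  3.89177230e-01]
 [-3.89177244e-01  1.38990587e-03 -9.21161843e-01]
 [-2.72322697e-04 -9.99998992e-01 -1.39380792e-03]]
top [ 0.45434445 -0.03374087  0.93303737]
case_1 0.87 [102. 214.] [23. 52.] 82 z0 [0.504 0.418 0.   ] z.06 [0.501 0.389 0.06 ]
case_1 0.81 [417. 230.] [42. 28.] 88 z0 [ 0.466 -0.339  0.   ] z.06 [ 0.465 -0.319  0.06 ]
case_1 0.81 [282. 264.] [42. 23.] 8 z0 [ 0.386 -0.018  0. 
[... 1786 characters left out ...]
116.] [28. 41.] 74 z0 [0.271 0.326 0.   ] z.06 [0.374 0.321 0.06 ]
tray 0.63 [245. 163.] [74. 35.] 17 z0 [ 0.647 -0.118  0.   ] z.06 [ 0.718 -0.086  0.06 ]
model_upper 0.6 [357. 146.] [20. 17.] 9 z0 [0.489 0.14  0.   ] z.06 [0.573 0.15  0.06 ]
mix_bowl 0.8 [188. 140.] [25. 25.] 45 z0 [ 0.598 -0.302  0.   ] z.06 [ 0.673 -0.255  0.06 ]
jar 0.68 [451. 187.] [21. 24.] 15 z0 [0.583 0.389 0.   ] z.06 [0.66  0.379 0.06 ]
plaster_disc 0.53 [396. 193.] [23.  9.] 11 z0 [0.645 0.264 0.   ] z.06 [0.716 0.264 0.06 ]
plaster_disc 0.49 [254. 131.] [19. 16.] 10 z0 [ 0.504 -0.148  0.   ] z.06 [ 0.587 -0.113  0.06 ]
wax_carver 0.58 [240. 185.] [ 3. 12.] 27 z0 [ 0.73  -0.099  0.   ] z.06 [ 0.794 -0.069  0.06 ]
```

```bash
python3 - <<'E'
import cv2
a=cv2.imread("pics/top0.png"); cv2.imwrite("pics/topc.png",cv2.resize(a[70:330,60:490],None,fx=1.86,fy=1.86,interpolation=cv2.INTER_CUBIC))
E
```

```text
(no output)
```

View pics/topc.png

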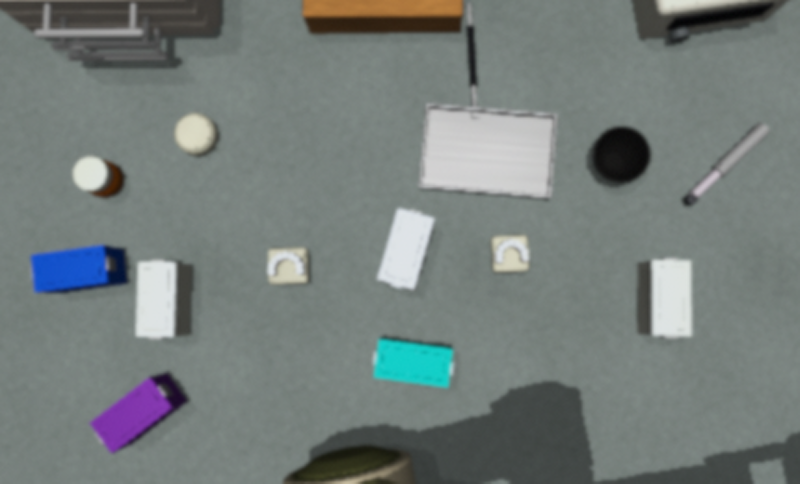

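Viewed (1): the white cases are in the crop at left (157,300), middle (405,249) and right (671,298). The tray is at (487,150). The blue, purple and turquoise boxes are look-alikes, and the blue one stands close to the left case.

```bash
python3 - <<'E'
from h import *
p=cams.read_camera("top"); g=cv2.cvtColor(p["color"],cv2.COLOR_BGR2HSV)
for n,(u,v) in dict(left=(144,231),mid=(278,204),right=(421,230)).items():
    print(n,"V",g[v,u-25:u+26:3,2].tolist())
    w=((g[...,2]>175)&(g[...,1]<50)).astype(np.uint8); 
    k=np.zeros_like(w); k[v-30:v+31,u-24:u+25]=1; w*=k
    _,l,s,_=cv2.connectedComponentsWithStats(w); i=1+s[1:,4].argmax()
    c=cv2.boxPoints(cv2.minAreaRect(cv2.findNonZero((l==i).astype(np.uint8))))
    W=np.array([ray(p,*q,.06)[:2] for q in c]); e=[W[1]-W[0],W[2]-W[1]]; e.sort(key=np.linalg.norm)
    print(n,"centre",W.mean(0).round(4),"size",[round(np.linalg.norm(x),4) for x in e],"long deg",np.degrees(np.arctan2(e[1][1],e[1][0])).round(1),c.round(1).tolist())
r=cams.regions_of(p,"tray")[0]; c=cv2.boxPoints(cv2.minAreaRect(cv2.findNonZero(r["region"].astype(np.uint8))))
W=np.array([ray(p,*q,.014)[:2] for q in c]); print("tray",W.mean(0),W)
b=(g[...,1]>150)&(g[...,2]>40);b=b.astype(np.uint8); b[:, :50]=0
for u0,u1,v0,v1 in((60,128,190,240),(100,165,262,320)):
    m=np.zeros_like(b); m[v0:v1,u0:u1]=b[v0:v1,u0:u1]
    q=cv2.boxPoints(cv2.minAreaRect(cv2.findNonZero(m))); print("lookalike z.06",[ray(p,*x,.06)[:2].round(3).tolist() for x in q])
E
```

```text
left V [129, 129, 133, 131, 132, 210, 227, 227, 227, 227, 226, 219, 85, 64, 66, 113, 118]
left centre [0.4646 0.2937] size [np.float64(0.0457), np.float64(0.0923)] long deg -178.6 [[133.0, 210.0], [153.0, 210.0], [153.0, 251.0], [133.0, 251.0]]
mid V [130, 131, 127, 131, 136, 220, 230, 231, 230, 231, 228, 226, 137, 122, 126, 131, 132]
mid centre [ 0.5253 -0.0098] size [np.float64(0.0472), np.float64(0.0946)] long deg -16.0 [[261.6000061035156, 220.6999969482422], [273.29998779296875, 180.5], [293.3999938964844, 186.3000030517578], [281.70001220703125, 226.5]]
right V [131, 129, 97, 70, 68, 202, 221, 227, 227, 227, 225, 224, 151, 131, 130, 130, 130]
right centre [ 0.4669 -0.3287] size [np.float64(0.0443), np.float64(0.0909)] long deg 178.4 [[411.0, 209.0], [431.0, 209.0], [431.0, 250.0], [411.0, 250.0]]
tray [ 0.65524985 -0.11454315] [[ 0.60633987 -0.02504976]
 [ 0.71964236 -0.03472685]
 [ 0.70380071 -0.20474471]
 [ 0.59121645 -0.19365126]]
lookalike z.06 [[0.518, 0.449], [0.533, 0.337], [0.485, 0.329], [0.47, 0.441]]
lookalike z.06 [[0.315, 0.367], [0.38, 0.284], [0.344, 0.254], [0.279, 0.338]]
```

step_arm --pt "0 0 0 0 0.142 0 -1" --pt "0 0 0 0 0.142 0 -1" --pt "0 0 0 0 0.142 0 -1" --pt "-3.6 0 -2.5 0 0 0 -1" --pt "-3.6 0 -2.5 0 0 0 -1" --newtons 60

```text
t: 1.5
eef_pos: [0.2876, -0.4583, 0.2312]
eef_rot: [-0.01, 0.01, 0.707, -0.707]
contact_force: [0.1, -0.3, -0.9]
width: 0.0854
```

step_arm --pt "-3.6 0 -2.5 0 0 0 -1" --pt "-3.6 0 -2.5 0 0 0 -1" --pt "-3.6 0 -2.5 0 0 0 -1" --pt "-3.6 3 -2.5 0 0 0 -1" --pt "-3.6 3 -2.5 0 0 0 -1"

```text
t: 2.0
eef_pos: [0.4679, -0.3401, 0.1748]
eef_rot: [0.009, -0.01, -0.706, 0.708]
contact_force: [0.7, -1.0, 0.9]
width: 0.0851
```

```bash
cat >> h.py <<'E'
def delta(tx,ty,tz,yaw):
    "remaining shift in tool axes (cm) and turn about tool axes; yaw = heading of the long side, deg"
    o=telemetry.get_obs(); M=rot(); a=np.radians(yaw)
    x=np.array([np.cos(a),np.sin(a),0])
    if x@M[:,0]<0: x=-x
    y=np.array([0,0,-1.]); T=np.c_[x,y,np.cross(x,y)]
    d=np.array([tx,ty,tz])-o["eef_pos"]
    print("t",round(o["t"],2),"pos",o["eef_pos"].round(4),"w",round(o["width"],4))
    print("turn",R.from_matrix(M.T@T).as_rotvec().round(3),"shift now",(M.T@d*100).round(2),"shift after turn",(T.T@d*100).round(2),"F",o["contact_force"].round(2),"M",o["torque"].round(3))
E
python3 -c "
from h import *
delta(.467,-.329,.022,178.4)"
```

```text
t 2.0 pos [ 0.4679 -0.3401  0.1748] w 0.0851
turn [-0.002  0.002 -0.002] shift now [ 0.14 15.28 -1.14] shift after turn [ 0.12 15.28 -1.11] F [ 0.75 -0.97  0.88] M [-0.024  0.033  0.024]
```

step_arm --pt "0 3.5 -1 0 0 0 -1" --pt "0 4 0 0 0 0 -1" --pt "0 4 0 0 0 0 -1" --pt "0 2.5 0 0 0 0 -1" --pt "0 1 0 0 0 0 -1"

```text
t: 2.5
eef_pos: [0.4658, -0.3303, 0.0225]
eef_rot: [-0.01, 0.008, 0.708, -0.706]
contact_force: [0.4, -0.3, 0.6]
width: 0.0854
```

step_arm --pt "0 0 0 0 0 0 1" --pt "0 0 0 0 0 0 1" --pt "0 0 0 0 0 0 1" --pt "0 0 0 0 0 0 1" --pt "0 0 0 0 0 0 1"

```text
t: 3.0
eef_pos: [0.4672, -0.3316, 0.0266]
eef_rot: [0.008, -0.01, -0.706, 0.708]
contact_force: [-0.1, 1.2, 5.8]
width: 0.0453
```

```bash
python3 -c "
from h import *
delta(.467,-.329,.022,178.4)"
```

```text
t 3.0 pos [ 0.4672 -0.3316  0.0266] w 0.0453
turn [-0.002  0.002 -0.002] shift now [ 0.03  0.46 -0.26] shift after turn [ 0.03  0.46 -0.26] F [-0.09  1.24  5.83] M [ 0.302  0.041 -0.005]
```

step_arm --pt "0 -2 0 0 0 0 1" --pt "0 -4 0 0 0 0 1" --pt "0 -4 0 0 0 0 1" --pt "0 0 0 0 0 0 1" --pt "0 0 0 0 0 0 1"

```text
t: 3.5
eef_pos: [0.4664, -0.3311, 0.1254]
eef_rot: [0.009, -0.01, -0.707, 0.707]
contact_force: [0.3, -0.1, -4.0]
width: 0.0451
```

```bash
cat >> h.py <<'E'
def mom():
    o=telemetry.get_obs(); print("t",round(o["t"],2),o["eef_pos"].round(4),"w",round(o["width"],4),"F",o["contact_force"].round(2),"M_tool",(rot().T@o["torque"]).round(4),"M",o["torque"].round(4))
E
python3 -c "
from h import *
mom();mom()"
```

```text
t 3.5 [ 0.4664 -0.3311  0.1254] w 0.0451 F [ 0.25 -0.11 -4.02] M_tool [-0.0858 -0.0039 -0.0229] M [0.0863 0.0206 0.0039]
t 3.5 [ 0.4664 -0.3311  0.1254] w 0.0451 F [ 0.25 -0.11 -4.02] M_tool [-0.0858 -0.0039 -0.0229] M [0.0863 0.0206 0.0039]
```

step_arm --pt "0 0 0 0 0 0.14 1" --pt "0 0 0 0 0 0.14 1" --pt "0 0 0 0 0 0.14 1" --pt "0 0 0 0 0 0 1" --pt "0 0 0 0 0 0 1"

```text
t: 4.0
eef_pos: [0.4658, -0.3311, 0.1238]
eef_rot: [-0.136, -0.156, -0.69, 0.693]
contact_force: [-0.2, -0.4, -3.6]
width: 0.0452
```

step_arm --pt "0 0 0 0 0 -0.14 1" --pt "0 0 0 0 0 -0.14 1" --pt "0 0 0 0 0 -0.14 1" --pt "0 0 0 0 0 0 1" --pt "0 0 0 0 0 0 1"

```text
t: 4.5
eef_pos: [0.4674, -0.3307, 0.1242]
eef_rot: [0.008, -0.009, -0.707, 0.707]
contact_force: [-0.4, 0.4, -3.3]
width: 0.0453
```

```bash
python3 -c "
from h import *
mom()"
```

```text
t 4.5 [ 0.4674 -0.3307  0.1242] w 0.0453 F [-0.43  0.35 -3.29] M_tool [-0.0203  0.0054  0.0091] M [ 0.02   -0.0096 -0.0054]
```

step_arm --pt "0 0 0 0 0 -0.14 1" --pt "0 0 0 0 0 -0.14 1" --pt "0 0 0 0 0 -0.14 1" --pt "0 0 0 0 0 0 1" --pt "0 0 0 0 0 0 1"

```text
t: 5.0
eef_pos: [0.4663, -0.3311, 0.1241]
eef_rot: [-0.155, -0.137, 0.694, -0.689]
contact_force: [-0.5, 0.6, -3.7]
width: 0.0451
```

step_arm --pt "0 0 0 0 0 0.14 1" --pt "0 0 0 0 0 0.14 1" --pt "0 0 0 0 0 0.14 1" --pt "0 0 0 0 0 0 1" --pt "0 0 0 0 0 0 1"

```text
t: 5.5
eef_pos: [0.4655, -0.3315, 0.1259]
eef_rot: [0.01, -0.01, -0.707, 0.707]
contact_force: [-0.3, 0.7, -3.9]
width: 0.0454
```

```bash
python3 -c "
from h import *
mom()
p=cams.read_camera('scene');cv2.imwrite('pics/s1.png',cv2.resize(p['color'][0:260,60:460],None,fx=1.6,fy=1.6))
mom()"
```

```text
t 5.5 [ 0.4655 -0.3315  0.1259] w 0.0454 F [-0.26  0.71 -3.95] M_tool [ 0.071  -0.0019 -0.0203] M [-0.0704  0.0223  0.0019]
t 5.55 [ 0.4663 -0.3315  0.1255] w 0.0455 F [ 0.49  0.36 -4.49] M_tool [-0.0047  0.0296  0.0177] M [ 0.0042 -0.0178 -0.0296]
```

```bash
cat >> h.py <<'E'
def avg(n=8):
    S=[]
    for _ in range(n):
        cams.read_camera("wrist"); o=telemetry.get_obs(); S.append(np.r_[rot().T@o["torque"],o["contact_force"]])
    S=np.array(S); print("t",round(o["t"],2),"M_tool",S[:,:3].mean(0).round(4),"se",(S[:,:3].std(0)/n**.5).round(4),"F",S[:,3:].mean(0).round(2))
E
python3 -c "
from h import *
avg()"
```

```text
t 5.95 M_tool [0.0063 0.0148 0.0332] se [0.0113 0.0105 0.0127] F [ 0.18 -0.04 -3.64]
```

step_arm --pt "0 0 0 0 0 0.14 1" --pt "0 0 0 0 0 0.14 1" --pt "0 0 0 0 0 0.14 1" --pt "0 0 0 0 0 0 1" --pt "0 0 0 0 0 0 1"

```text
t: 6.45
eef_pos: [0.4662, -0.3315, 0.1249]
eef_rot: [-0.137, -0.156, -0.69, 0.694]
contact_force: [0.7, -0.1, -3.4]
width: 0.0453
```

step_arm --pt "0 0 0 0 0 -0.14 1" --pt "0 0 0 0 0 -0.14 1" --pt "0 0 0 0 0 -0.14 1" --pt "0 0 0 0 0 0 1" --pt "0 0 0 0 0 0 1"

```text
t: 6.95
eef_pos: [0.4675, -0.3307, 0.1246]
eef_rot: [0.008, -0.009, -0.707, 0.707]
contact_force: [-0.1, -0.2, -4.2]
width: 0.045
```

```bash
python3 -c "
from h import *
avg()"
```

```text
t 7.35 M_tool [ 0.0121 -0.0085 -0.0542] se [0.0049 0.0075 0.0256] F [ 0.03  0.16 -3.64]
```

View pics/s1.png

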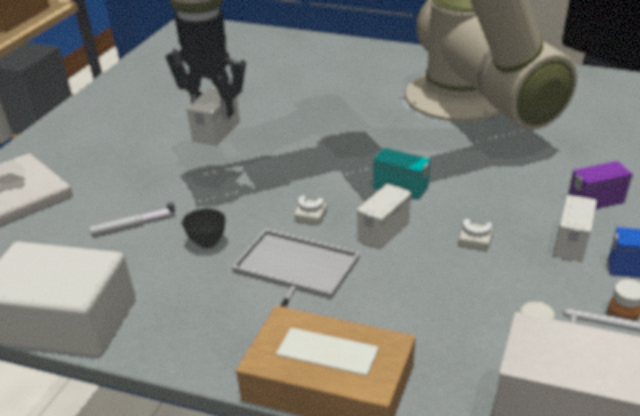

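Viewed (2): the case hangs level in the gripper at (215,115), and everything else is in place. The moment difference is unclear, so I'll sample longer.

```bash
sed -i 's/S=np.array(S); /S=np.array(S); print("z",S[:,2].round(3).tolist()); /' h.py; python3 -c "
from h import *
avg(12)"
```

```text
z [-0.107, -0.031, -0.053, -0.027, -0.06, -0.056, -0.049, -0.014, -0.022, -0.073, -0.061, 0.004]
t 7.95 M_tool [-0.0074  0.0076 -0.0458] se [0.0063 0.0057 0.0082] F [ 0.01 -0.02 -3.57]
```

step_arm --pt "0 0 0 0 0 -0.14 1" --pt "0 0 0 0 0 -0.14 1" --pt "0 0 0 0 0 -0.14 1" --pt "0 0 0 0 0 0 1" --pt "0 0 0 0 0 0 1"

```text
t: 8.45
eef_pos: [0.4669, -0.3309, 0.1242]
eef_rot: [-0.155, -0.138, 0.694, -0.69]
contact_force: [0.1, 0.4, -3.1]
width: 0.0451
```

step_arm --pt "0 0 0 0 0 0.14 1" --pt "0 0 0 0 0 0.14 1" --pt "0 0 0 0 0 0.14 1" --pt "0 0 0 0 0 0 1" --pt "0 0 0 0 0 0 1"

```text
t: 8.95
eef_pos: [0.4657, -0.3316, 0.1259]
eef_rot: [0.01, -0.01, -0.707, 0.707]
contact_force: [-0.2, -0.5, -3.7]
width: 0.0455
```

```bash
python3 -c "
from h import *
avg(16)"
```

```text
z [0.03, 0.052, -0.002, 0.022, 0.102, 0.055, 0.06, 0.053, 0.026, 0.091, 0.067, 0.05, 0.027, 0.085, -0.026, 0.043]
t 9.75 M_tool [0.0124 0.0106 0.0459] se [0.0094 0.0043 0.0081] F [-0.    0.08 -3.45]
```

Difference is 0.092 Nm, which is the size expected for a loose part, but the sign is opposite to what the tilt should give. The levelling stop may have overshot. I'll repeat slowly to check.

step_arm --pt "0 0 0 0 0 0.04 1" --pt "0 0 0 0 0 0.06 1" --pt "0 0 0 0 0 0.06 1" --pt "0 0 0 0 0 0.06 1" --pt "0 0 0 0 0 0.03 1"

```text
t: 10.25
eef_pos: [0.466, -0.331, 0.1249]
eef_rot: [-0.079, -0.098, -0.7, 0.703]
contact_force: [-0.2, -0.2, -3.0]
width: 0.0449
```

```bash
python3 -c "
from h import *
avg(14)"
```

```text
z [-0.273, -0.268, -0.182, -0.255, -0.188, -0.196, -0.248, -0.238, -0.233, -0.197, -0.247, -0.184, -0.289, -0.244]
t 10.95 M_tool [-0.0048 -0.0036 -0.2316] se [0.011  0.0053 0.0093] F [ 0.   -0.1  -3.57]
```

step_arm --pt "0 0 0 0 0 -0.03 1" --pt "0 0 0 0 0 -0.05 1" --pt "0 0 0 0 0 -0.05 1" --pt "0 0 0 0 0 -0.04 1" --pt "0 0 0 0 0 -0.03 1"

```text
t: 11.45
eef_pos: [0.4668, -0.3311, 0.1249]
eef_rot: [-0.008, -0.026, -0.707, 0.707]
contact_force: [0.1, 0.5, -3.2]
width: 0.045
```

step_arm --pt "0 0 0 0 0 -0.02 1" --pt "0 0 0 0 0 -0.01 1" --pt "0 0 0 0 0 -0.01 1" --pt "0 0 0 0 0 -0.01 1" --pt "0 0 0 0 0 0 1"

```text
t: 11.95
eef_pos: [0.4666, -0.3311, 0.1248]
eef_rot: [-0.009, 0.009, 0.707, -0.707]
contact_force: [-0.9, -0.4, -3.3]
width: 0.0452
```

```bash
python3 -c "
from h import *
avg(14)"
```

```text
z [0.039, 0.054, 0.096, 0.061, 0.03, 0.08, 0.014, 0.091, 0.046, 0.062, 0.062, 0.106, 0.047, 0.022]
t 12.65 M_tool [ 0.0096 -0.0103  0.0577] se [0.009  0.0081 0.0071] F [-0.09  0.07 -3.53]
```

Confirmed. The slow tilt and level gives +0.058, the predicted sign, so mass really shifts inside and the right-hand case is the rattler. Next I'll move it gently over the tray.

step_arm --pt "0 -1.2 0 0 0 0 1" --pt "0 -2 0 0 0 0 1" --pt "-0.5 -1.5 -0.6 0 0 0 1" --pt "-1 0 -1.2 0 0 0 1" --pt "-1.5 0 -1.7 0 0 0 1"

```text
t: 13.15
eef_pos: [0.4978, -0.2965, 0.1722]
eef_rot: [0.009, -0.01, -0.707, 0.707]
contact_force: [0.5, 0.2, -3.6]
width: 0.0451
```

step_arm --pt "-1.7 0 -2 0 0 0 1" --pt "-1.7 0 -2 0 0 0 1" --pt "-1.7 0 -2 0 0 0 1" --pt "-1.7 0 -2 0 0 0 1" --pt "-1.7 0 -2 0 0 0 1"

```text
t: 13.65
eef_pos: [0.5859, -0.1973, 0.1713]
eef_rot: [-0.009, 0.009, 0.707, -0.707]
contact_force: [0.6, -0.4, -3.7]
width: 0.0453
```

step_arm --pt "-1.7 0 -2 0 0 0 1" --pt "-1.7 0 -2 0 0 0 1" --pt "-1.2 0 -1.7 0 0 0 1" --pt "-0.8 0 -1.3 0 0 0 1" --pt "-0.4 0 -0.6 0 0 0 1"

```text
t: 14.15
eef_pos: [0.6454, -0.1229, 0.1713]
eef_rot: [-0.009, 0.008, 0.707, -0.707]
contact_force: [-0.2, 0.1, -3.5]
width: 0.0453
```

```bash
python3 -c "
from h import *
delta(.655,-.115,.173,178.4)"
```

```text
t 14.15 pos [ 0.6454 -0.1229  0.1713] w 0.0453
turn [0.001 0.003 0.001] shift now [-0.94 -0.17 -0.81] shift after turn [-0.93 -0.17 -0.82] F [-0.23  0.08 -3.48] M [-0.058 -0.043 -0.03 ]
```

step_arm --pt "-0.5 0 -0.4 0 0 0 1" --pt "-0.4 0 -0.4 0 0 0 1" --pt "0 0 0 0 0 0 1" --pt "0 0 0 0 0 0 1" --pt "0 0 0 0 0 0 1"

```text
t: 14.65
eef_pos: [0.654, -0.1175, 0.1719]
eef_rot: [0.01, -0.009, -0.707, 0.707]
contact_force: [0.7, -0.6, -4.1]
width: 0.0452
```

```bash
python3 -c "
from h import *
avg(14); delta(.655,-.115,.173,178.4); print(telemetry.get_obs()['joint_velocities'].round(3))
p=cams.read_camera('scene');cv2.imwrite('pics/s2.png',cv2.resize(p['color'][20:260,60:500],None,fx=1.8,fy=1.8))"
```

```text
z [0.012, 0.018, 0.025, 0.076, 0.083, 0.095, 0.034, 0.079, 0.017, 0.092, 0.056, 0.033, 0.095, 0.065]
t 15.35 M_tool [ 0.006  -0.0031  0.0556] se [0.0079 0.0069 0.0081] F [ 0.14 -0.13 -3.39]
t 15.35 pos [ 0.6542 -0.1169  0.1718] w 0.045
turn [ 0.     0.002 -0.   ] shift now [-0.07 -0.12 -0.19] shift after turn [-0.07 -0.12 -0.19] F [ 0.96 -1.2  -2.98] M [-0.001 -0.065  0.009]
[-0.001 -0.    -0.001 -0.    -0.001 -0.   ]
```

View pics/s2.png

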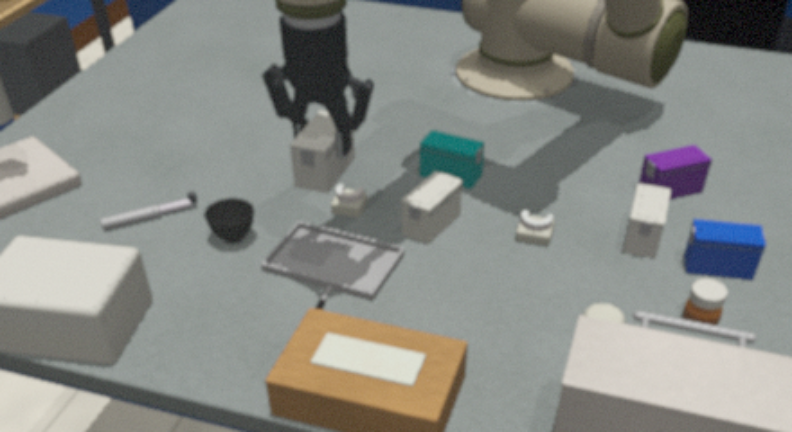

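Viewed (3): the case is held level at (322,150) with its shadow on the tray at (335,262). The middle and left cases and the bystanders are undisturbed.

```bash
python3 -c "
from h import *
finish_job()"
```

```text
the job is handed in; nothing more can be done
```

I picked up the right-hand white case first. It turned out to be the rattler, so I carried it over the tray and handed in while still holding it. I never touched the other two cases, so they were not shaken themselves.

**How I know it rattles:** I tilted the case along its length and measured the wrist moment each time it came back to level. It flipped between about -0.05 and +0.05 Nm in the same pose. That matches a 0.2 kg part moving about 25 mm to either end.

**Last checks before handing in (about 15 s on the clock):**
- **Position:** The gripper tip was at (0.654, -0.117), about 2 mm from my estimate of the tray centre. The underside was about 15 cm above the bench, worked out from the gripper height.
- **Grip and stillness:** The case was level to within about 0.002 rad, the joints were at rest, and the grip was firm at 45 mm opening.
- **Loose part:** The moment was still +0.056 Nm, so the part was resting at one end.
- **Rest of the bench:** The last picture showed both quiet cases upright and the bystanders where they stood.

**One disagreement:** After the quick tilts, the moment had the opposite sign to what I expected. I put this down to overshoot when levelling, which would send the part to the far end. A slow repeat, tilting one way only, gave the expected sign.

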